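Index the rotor carousel and top up the adapter pile by feel

TASK

First turn the rotor carousel until the bucket holding the pile of brown adapter discs clicks into its detent at the green loading pointer, and let go. Then lay the loose brown disc flat and centred on top of that pile: how high the pile stands is not known, so feel for its top, press only gently and do not let the disc drop. Leave the other things on the bench where they are.

Things in the scene. Friction and masses are not known exactly. Their poses are not given: they have to be found in the camera images.
- stand: fixed white indexing stand of the carousel, round foot 300 mm across. Origin on the bench, on the carousel's vertical axis. Its -x axis points to the loading place: there stand a green pointer post (18 x 30 x 98 mm high, 192 mm from the axis) and a sprung roller, 85 mm above the bench
- carousel: four-armed silver rotor, free to turn about the stand's vertical axis; same origin as the stand (bench height), z up. Its -x axis points to the pile bucket: home when its x axis is parallel to the stand's. Starts 43 to 77 degrees counter-clockwise (from above) of home, between two detents: turn it clockwise. Steel posts at 45 degrees between its buckets; hub radius 36 mm
- roller (a point): ball of the detent's sprung roller on the stand, 166 mm from the axis towards the loading place, 85 mm above the bench. From about 6.5 degrees before home a ridge on the rotor must be forced over it (about 8 N at a post); within about 2.5 degrees of home it drops between two ridges, pulls the rotor home and holds it. Pushing on as hard again carries the rotor past
- hub (a point): centre of the green button's top on the carousel's axis, 136 mm above the bench. Around it, every 90 degrees at 105 mm radius, are four black octagonal buckets, 103 mm across flats, rims 105 mm above the bench; three hold brown inserts with blue-capped tubes and prongs, tops 140 mm above the bench; the fourth holds the disc pile
- post_a (a point): top centre of the upright steel post (yellow tip, 16 mm diameter, standing 60 mm clear above its arm, top 154 mm above the bench, 140 mm from the axis) 45 degrees clockwise (seen from above) of the pile bucket; a handle to turn the carousel by; turns with the carousel
- post_b (a point): the same on the other post with a yellow tip, 45 degrees counter-clockwise of the pile bucket
- bucket (a point): point on the axis of the pile bucket (yellow mark on its outer face), at its rim, 105 mm above the bench, 105 mm from the carousel's axis; turns with it. The pile is a column of brown discs, 64 mm diameter, centred on this axis; its flat top is somewhere from 130 to 175 mm above the bench (not measured) and does not give way when pressed
- disc: the loose brown adapter disc, 64 mm diameter, 16 mm thick, about 0.11 kg, lying flat on the bench, with seven dark hole marks on top; origin at the centre of its underside, z up
- white_disc: bystander, leave alone: white disc of the same size; origin at the centre of its underside
- grey_disc: bystander, leave alone: grey disc of the same size; origin at the centre of its underside
- bottle: bystander, leave alone: amber bottle with blue cap, 68 mm diameter, 150 mm tall; origin at the centre of its underside
- beaker: bystander, leave alone: glass beaker, 76 mm diameter, 95 mm tall; origin at the centre of its underside
- tip_box: bystander, leave alone: blue box with clear lid, 85 x 120 x 75 mm; origin at the centre of its underside

How it is judged:
On the way, in this order (a step that is already met when the one before it is completed fails the run):
1. the carousel rests in its detent with the pile bucket at the pointer, let go (angle between the x axis of carousel and the x axis of stand, either way round below 0.045 rad and angular speed of carousel below 0.05 rad/s and contact force between the fingers and carousel below 0.05 N), for 0.2 s.
2. the brown disc lies flat and centred on the pile, let go, the carousel still home (all of step 1 and horizontal distance between disc and bucket below 0.008 m and angle between disc's own z axis and vertical below 0.07 rad and contact force between disc and carousel above 0.3 N and linear speed of disc below 0.02 m/s and contact force between the fingers and disc below 0.05 N), for 0.2 s.
At the end, for the whole second after the job is handed in: the carousel is at rest at home (x axis within 0.045 rad of the stand's); the brown disc lies on the pile, within 8 mm of the bucket's axis, flat within 0.07 rad, at rest; the fingers touch neither (all of step 2).
It fails at once if the brown disc is dropped (falls free faster than 0.35 m/s, about 6 mm) (linear speed of disc above 0.35 m/s and contact force between the fingers and disc below 0.02 N).
It fails at once if the disc is pressed on the carousel or its pile with more than 30 N (contact force between disc and carousel above 30 N).
It fails at once if the fingers bear on the carousel with more than 60 N (contact force between the fingers and carousel above 60 N).
It fails at once if a bystander is shifted by more than 30 mm (distance of any of white_disc, grey_disc, bottle, beaker, tip_box from where it was at the start of the episode above 0.03 m).
It also fails if it takes over 64 s, if anything falls off the work surface, if the arm or the gripper's body presses on something with over 40 N, if the wrist force passes 120 N, or if a joint passes its speed limit or range.

ROBOT

A 6-joint arm with a two-finger parallel gripper is mounted at the origin on the work surface. World frame = base frame: x ahead of the robot, y to its left, z up, the work surface at z = 0. Lengths are in m, angles in rad, forces in N, time in s.
With the tool pointing down it reaches from about 0.275 to 0.975 m from the base axis. Payload 8.4 kg.
Tool frame: the origin (TCP) lies at the very end of the fingers, on their centre line; the grasp point (between the pads) lies bot.hold_point_z behind it (bot.hold_point_z is the distance from the TCP to the grasp point, in m); z points along the fingers, y is the line along which they close (so a half turn about z gives the same grasp; the last joint's range is limited). The gripper opens to 92 mm and grips with 3 to 60 N. Pads are 20 mm wide; open, the fingers measure 128 mm over their backs; the gripper's body (75 mm by 189 mm) begins 69 mm behind the grasp point.
Start: joints at [-1.248, 0.353, 1.633, -0, 1.155, -0.002], TCP at [0.199, -0.592, 0.215] pointing down, gripper open.
Joint ranges: [-2.63, 2.63], [-0.92, 2.1], [0.06, 2.66], [-1.3, 4.44], [0, 2.69], [-3.02, 3.02]. Speed limits (rad/s): [2.22, 2.22, 2.79, 3.14, 3.14, 3.14].

INTERFACE

Orientations are given as a 3x3 rotation matrix whose columns are the frame's x, y, z axes.
In Python, from station import bot, vision, job gives the robot as it stands.
- The arm moves only by the tool play_rows, never from a script. Its argument "commands" is a list of rows, each a list of 2 entries, a list of its own where there are three numbers: the shift along the tool's x, y, z in mm, then the turn about the tool's z in rad. A call has exactly 10 rows; each row is the pose to reach, as a shift and turn from the pose commanded when the call began, along the tool's axes at that moment; what a row does not reach only later rows make up. A row lasts 1/12 s, in which the tool goes at most 41.7 mm and 7.16 degrees, less where a joint would pass 70% of its speed; a pose out of reach is approached as far as the arm can. A call with a gripper value outside its range is refused whole. "hand" is the closure, from 0 (fully open) to 1 (shut), set as the call begins (left out, the last holds). The fingers move at their own pace and stop on an object; "squeeze" is the grip in N (left out, the last holds). Time passes only in rows, so rows that repeat a pose let the fingers close, or fill a call up. It gives the time, the measured TCP pose, the force, the opening and the grip force at its end, in the units of the state.
- bot.state(): the state, without advancing time (a new reading comes with each control period).
- vision.grab_frame(name): name is "scene" or "top" or "wrist"; returns the picture (384x512x3 uint8, red, green, blue); there is no depth.
- vision.get_calibration(name): a dict with "fx", "fy", "cx", "cy" (pixels), "view" (4x4, takes a point from world to camera coordinates). Camera axes: x right, y down, z forward; pixel columns grow to the right and rows downward; lengths in m; the calibration is good to about 2 mm. A picture is of the moment at which its call begins: read the wrist's pose just before it. get_calibration takes no time and is no camera call; for the wrist camera it gives the pose at the moment of the call.
- job.job_done(): hands the job in; it is judged then, once.
The state is a dict: "time": time; "q": joint angles; "joint_vel": joint speeds; "joint_torque": joint torques, N m; "tcp_pos": TCP position; "orientation": TCP orientation; "force": force on the tool from outside, world axes, zero at the start; "wrist_torque": the same for the moment, N m; "grip_width": opening from 0.0 (shut) to 1.0 (fully open); "grip_force": force on a finger pad.
Only numpy, scipy, OpenCV 4.12 (cv2) and the standard library are available. Lean on these libraries where they do the work, as an engineer would, in place of code of your own. Each camera call takes 0.05 s, during which the arm holds its last target. There are 200 camera calls.

## Working session

There is one attempt and no reset: what is moved stays moved. The work goes in short steps, Python scripts to look and compute and a tool call to move; the robot and the scene stay as the last step left them, time stands still between calls to the robot, and variables do not carry over. Pictures are saved under pics/ and viewed, at most 10 in all, crops included, and the job is handed in when it is done.

Besides the shell and the picture viewer there is one more tool, called after "Request:" as name(argument=value, ...), one argument or row to a line, values as JSON. play_rows: Moves the arm, as the interface text tells. Its arguments: {"type":"object","properties":{"commands":{"type":"array","items":{"type":"array"}},"hand":{"type":"number"},"squeeze":{"type":"number"}},"required":["commands"]}

```bash
mkdir -p pics
cat > h.py <<'E'
import numpy as np, cv2
from station import bot, vision, job
def grab(n,f=None):
    c=vision.get_calibration(n); im=vision.grab_frame(n)
    if f: cv2.imwrite('pics/'+f,im[:,:,::-1])
    return im,c
def ray(c,u,v,z):
    V=np.array(c['view']);R=V[:3,:3];o=-R.T@V[:3,3]
    d=R.T@np.array([(u-c['cx'])/c['fx'],(v-c['cy'])/c['fy'],1])
    return o+d*(z-o[2])/d[2]
def proj(c,p):
    V=np.array(c['view']);q=V[:3,:3]@np.array(p)+V[:3,3]
    return np.array([c['fx']*q[0]/q[2]+c['cx'],c['fy']*q[1]/q[2]+c['cy']])
E
python3 - <<'E'
from h import *
print(bot.state(),bot.hold_point_z)
a,c=grab('top','top0.png'); b,d=grab('scene','scene0.png')
print(c,d)
E
```

```text
{'time': 0.0, 'q': array([-1.24840833e+00,  3.53653957e-01,  1.63412947e+00, -3.05770608e-05,
        1.15519867e+00, -2.38901190e-03]), 'joint_vel': array([-0.00085675, -0.00107303,  0.00241495, -0.00067034,  0.00149865,
        0.00029522]), 'joint_torque': array([-4.39894284e-03, -5.93867540e+01, -3.34225416e+01,  6.94036810e-02,
        2.34316679e-02, -9.95025835e-05]), 'tcp_pos': array([ 0.19927557, -0.59185624,  0.21386206]), 'orientation': array([[ 9.47717954e-01,  3.19108857e-01, -4.66755229e-04],
       [ 3.19109197e-01, -9.47717050e-01,  1.30900272e-03],
       [-2.46375289e-05, -1.38951126e-03, -9.99999034e-01]]), 'force': array([ 0.33714551, -0.22455112, -0.28598287]), 'wrist_torque': array([ 0.02680462, -0.01508877, -0.01154119]), 'grip_force': 0.0, 'grip_width': 1.0021837186741172} 0.0187
{'fx': 379.61171027517145, 'fy': 379.61171027517145, 'cx': 258.4740495750829, 'cy': 192.5945195890829, 'view': array([[ 0.01791358, -0.99971481,  0.01579259, -0.03934913],
       [-0.99242156, -0.01969893, -0.12129055,  0.52641214],
       [ 0.12156705, -0.01350016, -0.99249141,  0.96455605],
       [ 0.        ,  0.        ,  0.        ,  1.        ]])} {'fx': 382.80182276526983, 'fy': 382.80182276526983, 'cx': 252.933254823659, 'cy': 180.43791365912946, 'view': array([[ 0.71927885,  0.69455217, -0.0153371 , -0.34780686],
       [ 0.49027827, -0.52312625, -0.69711272, -0.16575697],
       [-0.49220439,  0.49389899, -0.71679748,  1.55182461],
       [ 0.        ,  0.        ,  0.        ,  1.        ]])}
```

View pics/top0.png

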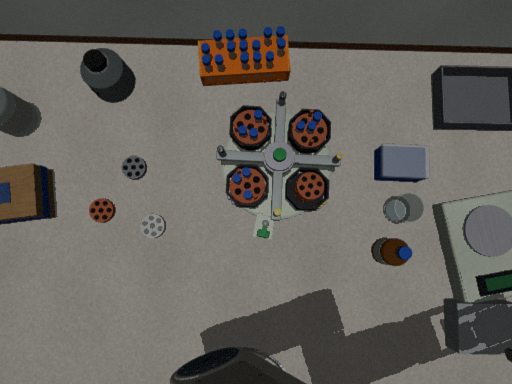

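View pics/scene0.png

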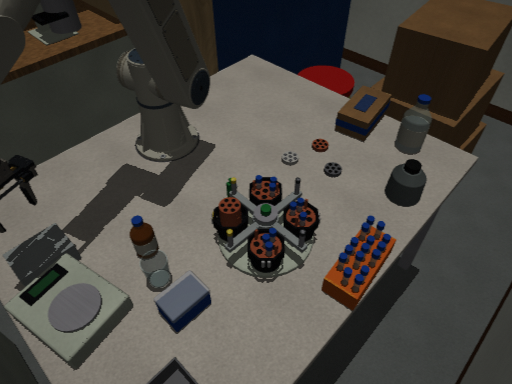

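Top view: hub (280,155), pointer (263,228), yellow post tips (277,213) = post_a and (338,158) = post_b, pile (311,184), brown disc (102,210), bottle (398,252), beaker (397,210). The scene view agrees.

```bash
cat > m.py <<'E'
from h import *
def blobs(im,lo,hi,amin=6):
    hsv=cv2.cvtColor(im,cv2.COLOR_RGB2HSV)
    m=cv2.inRange(hsv,np.array(lo),np.array(hi))
    n,l,s,c=cv2.connectedComponentsWithStats(m)
    return [(c[i].round(1),s[i,4],s[i,:4]) for i in range(1,n) if s[i,4]>=amin]
E
python3 - <<'E'
from m import *
im=cv2.imread('pics/top0.png')[:,:,::-1].copy(); c=vision.get_calibration('top')
for nm,lo,hi,z in [('green',(45,100,40),(85,255,255),.136),('yellow',(20,120,100),(34,255,255),.154),('brown',(3,120,60),(14,255,255),.016)]:
    for b in blobs(im,lo,hi,12):
        if 60<b[0][0]<350 and 100<b[0][1]<260: print(nm,b,ray(c,*b[0],z).round(4), ray(c,*b[0],.098)[:2].round(4))
hub=ray(c,280,155,.136); print(hub)
E
```

```text
green (array([279.4, 154. ]), np.int32(129), array([273, 148,  13,  13], dtype=int32)) [ 0.608  -0.0762  0.136 ] [ 0.6167 -0.0788]
green (array([263. , 232.3]), np.int32(94), array([257, 226,  12,  12], dtype=int32)) [ 0.4217 -0.0402  0.136 ] [ 0.4224 -0.0412]
yellow (array([277.5, 211.5]), np.int32(22), array([274, 209,   7,   7], dtype=int32)) [ 0.4694 -0.0721  0.154 ] [ 0.4735 -0.0757]
brown (array([249.9, 126.9]), np.int32(550), array([233, 110,  35,  34], dtype=int32)) [ 0.709 -0.003  0.016] [ 0.6843 -0.0041]
brown (array([309.2, 131.7]), np.int32(554), array([292, 113,  35,  34], dtype=int32)) [ 0.6992 -0.165   0.016 ] [ 0.6753 -0.1529]
brown (array([238.2, 169.9]), np.int32(19), array([235, 168,   7,   5], dtype=int32)) [0.5894 0.0259 0.016 ] [0.5744 0.0225]
brown (array([248. , 187.1]), np.int32(598), array([229, 168,  36,  36], dtype=int32)) [ 0.5433 -0.0014  0.016 ] [ 0.5321 -0.0026]
brown (array([310. , 185.4]), np.int32(474), array([296, 172,  28,  28], dtype=int32)) [ 0.5512 -0.1674  0.016 ] [ 0.5394 -0.1551]
brown (array([101.2, 210. ]), np.int32(330), array([ 89, 199,  24,  23], dtype=int32)) [0.4746 0.3843 0.016 ] [0.469  0.3517]
[ 0.60558678 -0.07765063  0.136     ]
```

```bash
cat >> h.py <<'E'
def delta(p,yawdeg,p0=None,yaw0=None):
    """tool shift (mm) and turn about tool z (rad) to reach TCP p with tool x at yawdeg (tool down)"""
    s=bot.state(); R=s['orientation']
    if p0 is None: p0=s['tcp_pos']
    if yaw0 is None: yaw0=np.degrees(np.arctan2(R[1,0],R[0,0]))
    a=np.radians(yaw0); R=np.array([[np.cos(a),np.sin(a),0],[np.sin(a),-np.cos(a),0],[0,0,-1]])
    t=-np.radians((yawdeg-yaw0+180)%360-180)
    return [(R.T@(np.array(p)-p0)*1000).round(1).tolist(), round(t,3)]
E
python3 - <<'E'
from h import *
print(delta((.604,-.216,.215),88.3))
E
```

```text
[[503.5, -227.1, -1.1], np.float64(-1.216)]
```

Request:
play_rows(
  commands=[
    [[504, -227, -1], -1.216],
    [[504, -227, -1], -1.216],
    [[504, -227, -1], -1.216],
    [[504, -227, -1], -1.216],
    [[504, -227, -1], -1.216],
    [[504, -227, -1], -1.216],
    [[504, -227, -1], -1.216],
    [[504, -227, -1], -1.216],
    [[504, -227, -1], -1.216],
    [[504, -227, -1], -1.216],
  ],
  hand=0.61,
)

```text
time: 0.93
tcp_pos: [0.5059, -0.3071, 0.2151]
orientation: [[0.023, 1.0, -0.0], [1.0, -0.023, 0.0], [0.0, -0.0, -1.0]]
force: [0.9, -1.0, 0.3]
grip_width: 0.387
grip_force: 0.0
```

Run:
```python
from h import *
s=bot.state();print(s['time'],s['tcp_pos'],delta((.604,-.216,.215),88.3))
```

```text
0.9333 [ 0.50593293 -0.30709348  0.21513631] [[93.4, 95.9, 0.1], np.float64(0.006)]
```

Request:
play_rows(
  commands=[
    [[93, 96, 0], 0],
    [[93, 96, 0], 0],
    [[93, 96, 0], 0],
    [[93, 96, 0], 0],
    [[93, 96, 0], 0],
    [[93, 96, 0], 0],
    [[93, 96, 0], 0],
    [[93, 96, 0], 0],
    [[93, 96, 0], 0],
    [[93, 96, 0], 0],
  ],
)

```text
time: 1.77
tcp_pos: [0.6029, -0.2199, 0.2155]
orientation: [[0.032, 1.0, 0.0], [1.0, -0.032, -0.0], [-0.0, 0.0, -1.0]]
force: [-0.4, -0.5, -0.8]
grip_width: 0.393
grip_force: 0.0
```

Run:
```python
from m import *
im,c=grab('wrist','w1.png')
s=bot.state();print(s['time'],s['tcp_pos'])
for nm,lo,hi,z in [('green',(45,100,40),(85,255,255),.136),('yellow',(20,120,100),(34,255,255),.154)]:
    for b in blobs(im,lo,hi,25): print(nm,b,ray(c,*b[0],z).round(4), ray(c,*b[0],.098)[:2].round(4))
```

```text
1.8167 [ 0.60306617 -0.21970916  0.21551304]
green (array([254.1,   8. ]), np.int32(694), array([232,   0,  45,  21], dtype=int32)) [ 0.6079 -0.0835  0.136 ] [ 0.6084 -0.0729]
yellow (array([121.6, 156.4]), np.int32(79), array([107, 143,  29,  26], dtype=int32)) [ 0.5136 -0.1783  0.154 ] [ 0.4916 -0.1843]
yellow (array([253.6, 201.9]), np.int32(432), array([243, 190,  22,  25], dtype=int32)) [ 0.6036 -0.2135  0.154 ] [ 0.6034 -0.228 ]
```

View pics/w1.png

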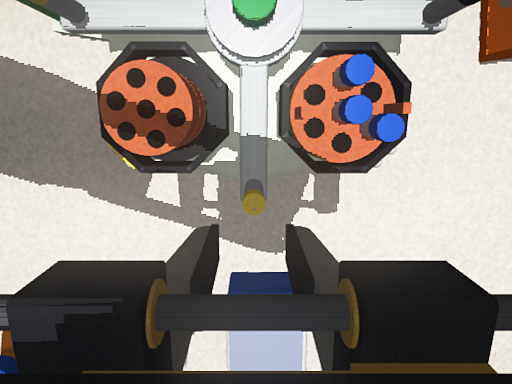

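Post_b tip is at (254,202), midway between the fingers; hub at the top edge (254,8). It is at (0.6036,-0.2135). Descend around it.

Request:
play_rows(
  commands=[
    [[5, 0, 30], 0],
    [[5, 0, 60], 0],
    [[5, 0, 80], 0],
    [[5, 0, 95], 0],
    [[5, 0, 100], 0],
    [[5, 0, 100], 0],
    [[5, 0, 100], 0],
    [[5, 0, 100], 0],
    [[5, 0, 100], 0],
    [[5, 0, 100], 0],
  ],
)

```text
time: 2.65
tcp_pos: [0.6044, -0.2141, 0.1165]
orientation: [[0.03, 1.0, 0.002], [1.0, -0.03, -0.001], [-0.001, 0.002, -1.0]]
force: [0.0, 0.6, -0.6]
grip_width: 0.39
grip_force: 0.0
```

Run:
```python
from h import *
s=bot.state();print(s['time'],s['tcp_pos'],s['force'])
h=np.array([.608,-.0755])
R=s['orientation'];y0=np.degrees(np.arctan2(R[1,0],R[0,0]));print(y0)
for th in np.arange(264.2,205,-4):
    a=np.radians(th);p=h+.14*np.array([np.cos(a),np.sin(a)]);print(th,delta((*p,.115),th-180))
for th in (214.3,212.3): 
    a=np.radians(th);p=h+.14*np.array([np.cos(a),np.sin(a)]);print(th,p,delta((*p,.115),th-180))
```

```text
2.65 [ 0.60440822 -0.2140912   0.1164616 ] [ 0.03772984  0.63820488 -0.63686371]
88.27766324921542
264.2 [[-1.0, -10.5, 1.5], np.float64(0.071)]
260.2 [[0.0, -20.2, 1.5], np.float64(0.141)]
256.2 [[1.7, -29.9, 1.5], np.float64(0.211)]
252.2 [[4.1, -39.3, 1.5], np.float64(0.281)]
248.2 [[7.1, -48.6, 1.5], np.float64(0.35)]
244.2 [[10.8, -57.7, 1.5], np.float64(0.42)]
240.2 [[15.1, -66.5, 1.5], np.float64(0.49)]
236.2 [[20.0, -74.9, 1.5], np.float64(0.56)]
232.2 [[25.5, -83.0, 1.5], np.float64(0.63)]
228.2 [[31.5, -90.7, 1.5], np.float64(0.699)]
224.2 [[38.1, -98.0, 1.5], np.float64(0.769)]
220.2 [[45.1, -104.7, 1.5], np.float64(0.839)]
216.2 [[52.6, -111.0, 1.5], np.float64(0.909)]
212.2 [[60.5, -116.7, 1.5], np.float64(0.979)]
208.2 [[68.8, -121.9, 1.5], np.float64(1.049)]
214.3 [ 0.49234624 -0.15439365] [[56.3, -113.8, 1.5], np.float64(0.942)]
212.3 [ 0.48966334 -0.15030933] [[60.3, -116.6, 1.5], np.float64(0.977)]
```

Request:
play_rows(
  commands=[
    [[-1, -6, 1.5], 0.04],
    [[-1, -13, 1.5], 0.09],
    [[0, -22, 1.5], 0.15],
    [[1.7, -30, 1.5], 0.211],
    [[4.1, -39.3, 1.5], 0.281],
    [[7.1, -48.6, 1.5], 0.35],
    [[10.8, -57.7, 1.5], 0.42],
    [[15.1, -66.5, 1.5], 0.49],
    [[20, -74.9, 1.5], 0.56],
    [[25.5, -83, 1.5], 0.63],
  ],
)

```text
time: 3.48
tcp_pos: [0.5221, -0.1861, 0.1146]
orientation: [[0.616, 0.788, 0.002], [0.788, -0.616, -0.001], [0.001, 0.002, -1.0]]
force: [1.6, 1.8, -0.6]
grip_width: 0.391
grip_force: 0.8
```

```bash
cat > look.py <<'E'
from m import *
im,c=grab('top')
s=bot.state();print(s['time'],s['tcp_pos'],s['force'].round(1))
h=np.array([.608,-.0755])
for nm,lo,hi,z in [('green',(45,100,40),(85,255,255),.136),('yellow',(20,120,100),(34,255,255),.154),('brown',(3,120,60),(14,255,255),.15)]:
    for b in blobs(im,lo,hi,8):
        if 60<b[0][0]<350 and 100<b[0][1]<260:
            p=ray(c,*b[0],z); d=p[:2]-h; print(nm,b[0],b[1],p.round(4), 'ang',np.degrees(np.arctan2(d[1],d[0])).round(1)%360,'r',np.hypot(*d).round(4))
R=s['orientation'];y0=np.degrees(np.arctan2(R[1,0],R[0,0]));print(y0)
for th in np.arange(228.2,202,-2):
    a=np.radians(th);p=h+.14*np.array([np.cos(a),np.sin(a)]);print(th,delta((*p,.115),th-180))
E
python3 look.py
```

```text
3.5333 [ 0.52022736 -0.18494348  0.11435588] [-1.4  0.4 -0.8]
green [279.4 154.1] 130 [ 0.6077 -0.0762  0.136 ] ang 249.7 r 0.0007
green [263.  232.3] 93 [ 0.4217 -0.0402  0.136 ] ang 169.3 r 0.1896
yellow [245.8 201. ] 25 [0.4921 0.001  0.154 ] ang 146.6 r 0.1388
brown [270.6 117.4] 569 [ 0.6929 -0.0534  0.15  ] ang 14.6 r 0.0878
brown [313.2 149.7] 372 [ 0.6168 -0.1547  0.15  ] ang 276.4 r 0.0797
brown [235.4 146.3] 14 [0.621  0.0283 0.15  ] ang 82.9 r 0.1046
brown [237.3 166.7] 618 [0.5725 0.0226 0.15  ] ang 109.9 r 0.1044
brown [287.6 196.6] 506 [ 0.5047 -0.0954  0.15  ] ang 190.9 r 0.1052
brown [101.2 210. ] 338 [0.4654 0.331  0.15  ] ang 109.3 r 0.4308
51.70454812023363
228.2 [[0.6, -7.5, -0.6], np.float64(0.061)]
226.2 [[0.9, -12.4, -0.6], np.float64(0.096)]
224.2 [[1.5, -17.2, -0.6], np.float64(0.131)]
222.2 [[2.2, -22.1, -0.6], np.float64(0.166)]
220.2 [[3.1, -26.9, -0.6], np.float64(0.201)]
218.2 [[4.2, -31.6, -0.6], np.float64(0.236)]
216.2 [[5.4, -36.4, -0.6], np.float64(0.271)]
214.2 [[6.8, -41.0, -0.6], np.float64(0.306)]
212.2 [[8.3, -45.7, -0.6], np.float64(0.34)]
210.2 [[10.0, -50.3, -0.6], np.float64(0.375)]
208.2 [[11.9, -54.8, -0.6], np.float64(0.41)]
206.2 [[13.9, -59.2, -0.6], np.float64(0.445)]
204.2 [[16.1, -63.6, -0.6], np.float64(0.48)]
202.2 [[18.4, -67.9, -0.6], np.float64(0.515)]
```

Request:
play_rows(
  commands=[
    [[0.3, -3, 0], 0.03],
    [[0.6, -7.5, 0], 0.061],
    [[0.9, -12.4, 0], 0.096],
    [[1.5, -17.2, 0], 0.131],
    [[2.2, -22.1, 0], 0.166],
    [[3.1, -26.9, 0], 0.201],
    [[4.2, -31.6, 0], 0.236],
    [[4.8, -34, 0], 0.254],
    [[5.4, -36.4, 0], 0.271],
    [[5.4, -36.4, 0], 0.271],
  ],
)

```text
time: 4.37
tcp_pos: [0.4966, -0.1594, 0.1143]
orientation: [[0.802, 0.597, 0.001], [0.597, -0.802, -0.001], [0.001, 0.001, -1.0]]
force: [0.0, -1.2, 1.3]
grip_width: 0.389
grip_force: 0.5
```

```bash
python3 look.py | grep -v brown
```

```text
4.4167 [ 0.49663446 -0.15944786  0.11421145] [ 0.3 -1.3  0.6]
green [279.3 154.1] 131 [ 0.6077 -0.076   0.136 ] ang 240.2 r 0.0005
green [263.  232.4] 93 [ 0.4215 -0.0402  0.136 ] ang 169.3 r 0.1898
yellow [233.7 189.8] 24 [0.5175 0.0294 0.154 ] ang 130.8 r 0.1385
yellow [273. 220.] 9 [ 0.4498 -0.0621  0.154 ] ang 175.1 r 0.1588
36.71969345923671
228.2 [[2.3, 27.2, -0.8], np.float64(-0.2)]
226.2 [[1.4, 22.4, -0.8], np.float64(-0.165)]
224.2 [[0.7, 17.5, -0.8], np.float64(-0.131)]
222.2 [[0.1, 12.7, -0.8], np.float64(-0.096)]
220.2 [[-0.3, 7.8, -0.8], np.float64(-0.061)]
218.2 [[-0.5, 2.9, -0.8], np.float64(-0.026)]
216.2 [[-0.5, -2.0, -0.8], np.float64(0.009)]
214.2 [[-0.4, -6.9, -0.8], np.float64(0.044)]
212.2 [[-0.1, -11.7, -0.8], np.float64(0.079)]
210.2 [[0.4, -16.6, -0.8], np.float64(0.114)]
208.2 [[1.0, -21.4, -0.8], np.float64(0.149)]
206.2 [[1.8, -26.3, -0.8], np.float64(0.184)]
204.2 [[2.8, -31.1, -0.8], np.float64(0.219)]
202.2 [[3.9, -35.8, -0.8], np.float64(0.253)]
```

Rotor is 6.5° before home, at the ridge. Push on slowly.

Request:
play_rows(
  commands=[
    [[-0.5, -2, 0], 0.01],
    [[-0.5, -4, 0], 0.025],
    [[-0.4, -6, 0], 0.038],
    [[-0.4, -7.5, 0], 0.05],
    [[-0.3, -9, 0], 0.06],
    [[-0.2, -10.5, 0], 0.07],
    [[-0.1, -11.7, 0], 0.079],
    [[0, -13, 0], 0.088],
    [[0, -13, 0], 0.088],
    [[0, -13, 0], 0.088],
  ],
)

```text
time: 5.25
tcp_pos: [0.4893, -0.1492, 0.1141]
orientation: [[0.851, 0.524, 0.001], [0.524, -0.851, -0.0], [0.001, 0.001, -1.0]]
force: [3.4, -2.2, 1.2]
grip_width: 0.392
grip_force: 1.4
```

```bash
python3 look.py | grep -v brown
```

```text
5.3 [ 0.48919985 -0.14908957  0.11411135] [ 3.9 -1.2  1.1]
green [279.3 154.1] 131 [ 0.6077 -0.076   0.136 ] ang 240.2 r 0.0005
green [263.  232.4] 92 [ 0.4215 -0.0402  0.136 ] ang 169.3 r 0.1898
yellow [230.6 186.1] 24 [0.526  0.0368 0.154 ] ang 126.2 r 0.1391
yellow [268.5 219.5] 10 [ 0.4507 -0.0518  0.154 ] ang 171.4 r 0.1591
31.63635255281408
228.2 [[5.6, 39.6, -0.9], np.float64(-0.289)]
226.2 [[4.2, 34.9, -0.9], np.float64(-0.254)]
224.2 [[3.1, 30.1, -0.9], np.float64(-0.219)]
222.2 [[2.1, 25.3, -0.9], np.float64(-0.184)]
220.2 [[1.3, 20.5, -0.9], np.float64(-0.149)]
218.2 [[0.7, 15.7, -0.9], np.float64(-0.115)]
216.2 [[0.2, 10.8, -0.9], np.float64(-0.08)]
214.2 [[-0.1, 5.9, -0.9], np.float64(-0.045)]
212.2 [[-0.2, 1.0, -0.9], np.float64(-0.01)]
210.2 [[-0.2, -3.8, -0.9], np.float64(0.025)]
208.2 [[-0.0, -8.7, -0.9], np.float64(0.06)]
206.2 [[0.4, -13.6, -0.9], np.float64(0.095)]
204.2 [[0.9, -18.5, -0.9], np.float64(0.13)]
202.2 [[1.6, -23.3, -0.9], np.float64(0.165)]
```

Request:
play_rows(
  commands=[
    [[0, -1, 0], 0.008],
    [[0, -2, 0], 0.015],
    [[0, -3, 0], 0.02],
    [[0, -4, 0], 0.025],
    [[0, -5, 0], 0.03],
    [[0, -5, 0], 0.03],
    [[0, -2, 0], 0],
    [[0, 1, 0], -0.01],
    [[0, 4, 0], -0.03],
    [[0, 6, 0], -0.045],
  ],
)

```text
time: 6.13
tcp_pos: [0.4911, -0.1539, 0.1136]
orientation: [[0.826, 0.563, -0.001], [0.563, -0.826, 0.001], [-0.001, -0.001, -1.0]]
force: [-0.1, -0.3, -0.2]
grip_width: 0.391
grip_force: 0.0
```

```bash
python3 look.py | grep -v brown
```

```text
6.1833 [ 0.49145736 -0.154129    0.11369042] [ 0.4 -0.1 -0.6]
green [279.2 154.1] 133 [ 0.6077 -0.0757  0.136 ] ang 219.3 r 0.0003
green [263.1 232.4] 92 [ 0.4215 -0.0404  0.136 ] ang 169.3 r 0.1898
yellow [229.4 185.1] 16 [0.5282 0.0396 0.154 ] ang 124.7 r 0.14
34.313618402731144
228.2 [[4.7, 34.4, -1.3], np.float64(-0.242)]
226.2 [[3.6, 29.6, -1.3], np.float64(-0.207)]
224.2 [[2.7, 24.8, -1.3], np.float64(-0.173)]
222.2 [[1.9, 20.0, -1.3], np.float64(-0.138)]
220.2 [[1.3, 15.1, -1.3], np.float64(-0.103)]
218.2 [[0.9, 10.2, -1.3], np.float64(-0.068)]
216.2 [[0.7, 5.4, -1.3], np.float64(-0.033)]
214.2 [[0.6, 0.5, -1.3], np.float64(0.002)]
212.2 [[0.7, -4.4, -1.3], np.float64(0.037)]
210.2 [[0.9, -9.3, -1.3], np.float64(0.072)]
208.2 [[1.4, -14.2, -1.3], np.float64(0.107)]
206.2 [[2.0, -19.0, -1.3], np.float64(0.142)]
204.2 [[2.8, -23.8, -1.3], np.float64(0.177)]
202.2 [[3.7, -28.6, -1.3], np.float64(0.211)]
```

Detent reached (post_a at 124.7°, expected 124.3°), fingers free. Lift straight up and look.

Request:
play_rows(
  commands=[
    [[0, 0, -20], 0],
    [[0, 0, -50], 0],
    [[0, 0, -90], 0],
    [[0, 0, -130], 0],
    [[0, 0, -170], 0],
    [[35, 30, -190], 0],
    [[70, 60, -190], -0.1],
    [[70, 60, -190], -0.1],
    [[70, 60, -190], -0.1],
    [[70, 60, -190], -0.1],
  ],
  hand=0,
)

```text
time: 7.02
tcp_pos: [0.5826, -0.1639, 0.3029]
orientation: [[0.767, 0.642, -0.002], [0.642, -0.767, 0.001], [-0.001, -0.002, -1.0]]
force: [1.0, 0.1, -0.3]
grip_width: 1.001
grip_force: 0.0
```

Run:
```python
from m import *
im,c=grab('wrist','w2.png'); s=bot.state(); print(s['time'],s['tcp_pos'])
for nm,lo,hi,z in [('green',(45,100,40),(85,255,255),.136),('yellow',(20,120,100),(34,255,255),.154),('brown',(3,120,60),(14,255,255),.16)]:
    for b in blobs(im,lo,hi,80): print(nm,b,ray(c,*b[0],z).round(4), ray(c,*b[0],.098)[:2].round(4))
print(delta((.4746,.3843,.06),129))
```

```text
7.0667 [ 0.58187793 -0.16391965  0.30295169]
green (array([199.9, 103.6]), np.int32(809), array([184,  88,  32,  33], dtype=int32)) [ 0.6084 -0.0756  0.136 ] [ 0.6056 -0.0704]
green (array([ 87.1, 210.4]), np.int32(362), array([ 76, 197,  26,  25], dtype=int32)) [ 0.4477 -0.0512  0.136 ] [ 0.4268 -0.0432]
yellow (array([43.3, 88.1]), np.int32(153), array([34, 79, 19, 19], dtype=int32)) [0.5293 0.0392 0.154 ] [0.511  0.0674]
yellow (array([189. , 245.3]), np.int32(141), array([181, 238,  17,  16], dtype=int32)) [ 0.4931 -0.1546  0.154 ] [ 0.4685 -0.1604]
yellow (array([491.8, 322.1]), np.int32(114), array([488, 309,   8,  27], dtype=int32)) [ 0.6324 -0.4578  0.154 ] [ 0.6322 -0.517 ]
brown (array([140.2,  35.4]), np.int32(2897), array([95,  0, 85, 70], dtype=int32)) [ 0.6219 -0.0049  0.16  ] [0.6197 0.0182]
brown (array([282.3,  41.5]), np.int32(3367), array([239,   0,  85,  84], dtype=int32)) [ 0.6965 -0.1017  0.16  ] [ 0.7091 -0.0978]
brown (array([127.7, 169.1]), np.int32(3444), array([ 86, 137,  82,  69], dtype=int32)) [ 0.5196 -0.0632  0.16  ] [ 0.4971 -0.0516]
brown (array([263.1, 175.7]), np.int32(2613), array([228, 140,  78,  76], dtype=int32)) [ 0.5966 -0.165   0.16  ] [ 0.5894 -0.1736]
brown (array([269.2, 364.6]), np.int32(448), array([249, 353,  44,  18], dtype=int32)) [ 0.4413 -0.3059  0.16  ] [ 0.4033 -0.3425]
[[269.3, -489.4, 243.0], np.float64(-1.555)]
```

View pics/w2.png

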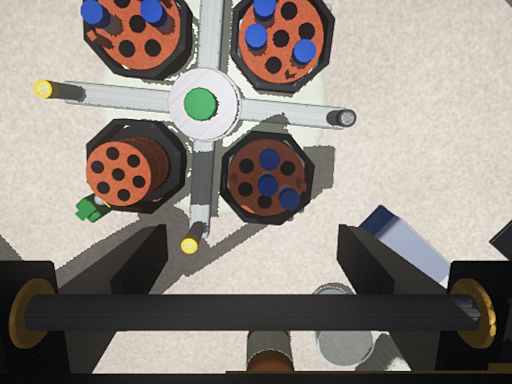

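Wrist view: carousel home, pile top centred at about (119,174) beside the pointer (90,208); posts at (43,88) and (189,245) put the bucket at (0.505,-0.0566).

Request:
play_rows(
  commands=[
    [[269, -489, 100], -1.555],
    [[269, -489, 100], -1.555],
    [[269, -489, 100], -1.555],
    [[269, -489, 100], -1.555],
    [[269, -489, 100], -1.555],
    [[269, -489, 100], -1.555],
    [[269, -489, 100], -1.555],
    [[269, -489, 100], -1.555],
    [[269, -489, 100], -1.555],
    [[269, -489, 100], -1.555],
  ],
)

```text
time: 7.9
tcp_pos: [0.5019, 0.2391, 0.2301]
orientation: [[-0.372, 0.928, -0.001], [0.928, 0.372, -0.0], [-0.0, -0.001, -1.0]]
force: [2.0, 0.5, 0.5]
grip_width: 0.998
grip_force: 0.0
```

Run:
```python
from h import *
s=bot.state();print(s['time'],s['tcp_pos'],delta((.4746,.3843,.17),129))
```

```text
7.9 [0.50185729 0.2390925  0.23006804] [[144.9, 28.7, 60.1], np.float64(-0.299)]
```

Request:
play_rows(
  commands=[
    [[145, 28.7, 60], -0.3],
    [[145, 28.7, 60], -0.3],
    [[145, 28.7, 60], -0.3],
    [[145, 28.7, 60], -0.3],
    [[145, 28.7, 60], -0.3],
    [[145, 28.7, 60], -0.3],
    [[145, 28.7, 60], -0.3],
    [[145, 28.7, 60], -0.3],
    [[145, 28.7, 60], -0.3],
    [[145, 28.7, 60], -0.3],
  ],
)

```text
time: 8.73
tcp_pos: [0.4781, 0.3826, 0.1711]
orientation: [[-0.624, 0.781, 0.001], [0.781, 0.624, 0.0], [-0.0, 0.001, -1.0]]
force: [-0.9, -0.1, -0.1]
grip_width: 1.0
grip_force: 0.0
```

Run:
```python
from m import *
im,c=grab('wrist','w3.png'); s=bot.state(); print(s['time'],s['tcp_pos'],s['force'])
hsv=cv2.cvtColor(im,cv2.COLOR_RGB2HSV); m=cv2.inRange(hsv,np.array((3,110,50)),np.array((14,255,255)))
for k in cv2.findContours(m,cv2.RETR_EXTERNAL,cv2.CHAIN_APPROX_NONE)[0]:
    if len(k)>60 :
        e=cv2.fitEllipse(k); p=ray(c,*e[0],.012); print(e,p, delta((p[0],p[1],.003),129), 2*np.linalg.norm(p-ray(c,e[0][0]+e[1][1]/2,e[0][1],.012)))
```

```text
8.7833 [0.47807799 0.38278475 0.17100406] [ 0.08271052 -0.37240519  0.82136153]
((251.20608520507812, 177.38003540039062), (62.41169357299805, 62.777835845947266), 10.028948783874512) [0.47297442 0.38725868 0.012     ] [[6.7, -1.2, 168.0], np.float64(-0.006)] 0.06247012148091033
```

View pics/w3.png

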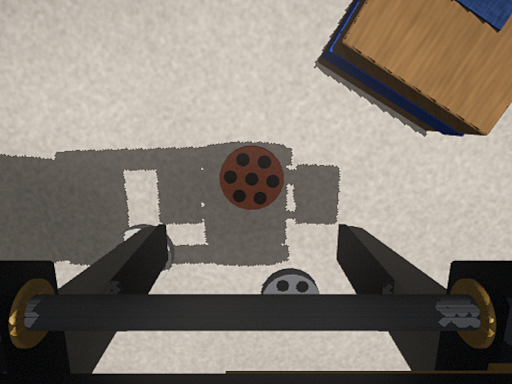

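Disc at (251,177), no obstruction for the fingers; grey disc (290,285) and white disc (150,245) are clear. Descend and grip.

Request:
play_rows(
  commands=[
    [[6.7, -1, 40], 0],
    [[6.7, -1, 80], 0],
    [[6.7, -1, 115], 0],
    [[6.7, -1, 140], 0],
    [[6.7, -1, 155], 0],
    [[6.7, -1, 163], 0],
    [[6.7, -1, 168], 0],
    [[6.7, -1, 168], 0],
    [[6.7, -1, 168], 0],
    [[6.7, -1, 168], 0],
  ],
)

```text
time: 9.62
tcp_pos: [0.4734, 0.3888, 0.0037]
orientation: [[-0.626, 0.78, 0.002], [0.78, 0.626, 0.001], [0.0, 0.002, -1.0]]
force: [0.6, 0.4, 0.3]
grip_width: 1.0
grip_force: 0.0
```

Request:
play_rows(
  commands=[
    [[0, 0, 0], 0],
    [[0, 0, 0], 0],
    [[0, 0, 0], 0],
    [[0, 0, 0], 0],
    [[0, 0, 0], 0],
    [[0, 0, 0], 0],
    [[0, 0, 0], 0],
    [[0, 0, 0], 0],
    [[0, 0, 0], 0],
    [[0, 0, 0], 0],
  ],
  hand=0.6,
  squeeze=15,
)

```text
time: 10.45
tcp_pos: [0.4727, 0.3883, 0.0026]
orientation: [[-0.626, 0.78, 0.0], [0.78, 0.626, 0.0], [-0.0, 0.0, -1.0]]
force: [-1.0, -1.2, 5.2]
grip_width: 0.691
grip_force: 15.0
```

Run:
```python
from h import *
s=bot.state();print(s['time'],s['tcp_pos'],s['force'],s['grip_force'],s['grip_width']*92)
im,c=grab('wrist'); V=ray(c,256,60,0); print(V)
print(delta((.5051,-.0566,.26),79.5))
w2=cv2.imread('pics/w2.png')
```

```text
10.45 [0.47269958 0.38828896 0.00258406] [-1.03000812 -1.16065881  5.1961715 ] 15.000650882720947 63.54681672034452
[0.41589752 0.46151086 0.        ]
[[-367.3, -253.1, -257.4], np.float64(0.859)]
```

Request:
play_rows(
  commands=[
    [[0, 0, -5], 0],
    [[0, 0, -15], 0],
    [[0, 0, -35], 0],
    [[0, 0, -65], 0],
    [[0, 0, -100], 0],
    [[0, 0, -140], 0],
    [[0, 0, -180], 0],
    [[0, 0, -215], 0],
    [[0, 0, -245], 0],
    [[0, 0, -257], 0],
  ],
)

```text
time: 11.33
tcp_pos: [0.4739, 0.3893, 0.265]
orientation: [[-0.626, 0.78, 0.005], [0.78, 0.626, 0.004], [0.0, 0.007, -1.0]]
force: [0.2, 0.2, -0.9]
grip_width: 0.693
grip_force: 15.0
```

Request:
play_rows(
  commands=[
    [[-12, -8, 0], 0.05],
    [[-36, -25, 0], 0.1],
    [[-65, -45, 0], 0.2],
    [[-95, -66, 0], 0.3],
    [[-125, -86, 0], 0.4],
    [[-155, -107, 0], 0.5],
    [[-185, -128, 0], 0.6],
    [[-215, -148, 0], 0.7],
    [[-245, -169, 0], 0.78],
    [[-275, -190, 0], 0.859],
  ],
)

```text
time: 12.17
tcp_pos: [0.4956, 0.053, 0.2587]
orientation: [[0.186, 0.983, -0.001], [0.983, -0.186, -0.0], [-0.0, -0.001, -1.0]]
force: [0.3, 0.3, -0.9]
grip_width: 0.691
grip_force: 15.0
```

Run:
```python
from m import *
im,c=grab('wrist','w4.png'); s=bot.state(); print(s['time'],s['tcp_pos'],s['force'],s['grip_force'],s['grip_width'])
tp=s['tcp_pos'];R=s['orientation']
hsv=cv2.cvtColor(im,cv2.COLOR_RGB2HSV); m=cv2.inRange(hsv,np.array((3,110,30)),np.array((14,255,255)))
for k in cv2.findContours(m,cv2.RETR_EXTERNAL,cv2.CHAIN_APPROX_NONE)[0]:
    if len(k)>60: print(cv2.boundingRect(k),len(k))
for o in (0,.013): print(proj(c,tp+R@[0,0,-o]), proj(c,tp+R@[.032,0,-o]),proj(c,tp+R@[-.032,0,-o]))
print(delta((.5051,-.0566,.25),79.5))
```

```text
12.2167 [0.49583768 0.04769045 0.25870072] [-0.19156539 -3.92313793 -0.1996323 ] 14.9990513920784 0.6898529798539181
(330, 337, 35, 34) 106
(269, 330, 30, 9) 61
(445, 241, 67, 22) 153
(189, 188, 128, 107) 411
(343, 139, 85, 93) 324
[255.38141069 250.97181079] [255.99784906 193.45873595] [254.81376099 303.93295142]
[255.61264432 261.01943475] [256.28798708 199.47578489] [254.99457645 317.34365177]
[[-100.6, 29.2, 8.7], np.float64(-0.011)]
```

View pics/w4.png

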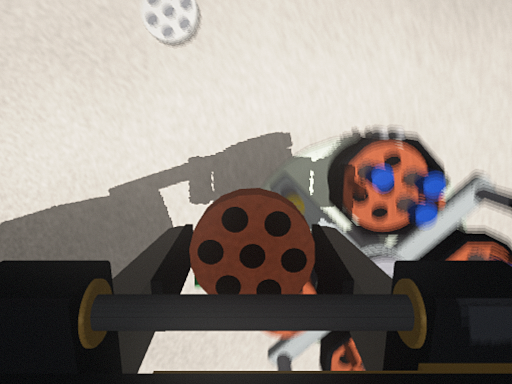

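Disc held flat; centre hole (252,257) within 2 mm of where the TCP projects. Go above the pile.

Request:
play_rows(
  commands=[
    [[-8, 2, 0], 0],
    [[-22, 6, 0], 0],
    [[-40, 12, 0], 0],
    [[-60, 18, 0], 0],
    [[-78, 23, 0], 0],
    [[-92, 27, 0], 0],
    [[-101, 29, 0], 0],
    [[-101, 29, 0], 0],
    [[-101, 29, 0], 0],
    [[-101, 29, 0], 0],
  ],
)

```text
time: 13.05
tcp_pos: [0.5064, -0.0489, 0.2592]
orientation: [[0.181, 0.983, -0.0], [0.983, -0.181, 0.0], [0.0, -0.0, -1.0]]
force: [0.0, -0.2, -1.6]
grip_width: 0.691
grip_force: 15.0
```

```bash
python3 - <<'E'
from m import *
im,c=grab('wrist','w5.png'); s=bot.state(); print(s['time'],s['tcp_pos'],s['force'],s['grip_force'])
tp=s['tcp_pos'];R=s['orientation']
for nm,lo,hi,z in [('green',(45,100,40),(85,255,255),.136),('yellow',(20,120,100),(34,255,255),.154)]:
    for b in blobs(im,lo,hi,40): print(nm,b,ray(c,*b[0],z).round(4), ray(c,*b[0],.098)[:2].round(4))
for o in (0,.013): print(proj(c,tp+R@[0,0,-o]), proj(c,tp+R@[.032,0,-o]))
print(delta((.5051,-.0566,.20),79.5))
g,d=grab('top','t5.png')
E
python3 look.py | sed -n 2,12p
```

```text
13.1 [ 0.50648272 -0.04886601  0.25923307] [ 0.50472137 -0.06988224 -0.1485601 ] 14.99989539384842
green (array([171. , 188.1]), np.int32(429), array([161, 171,  24,  30], dtype=int32)) [ 0.4351 -0.0326  0.136 ] [ 0.4244 -0.039 ]
green (array([366.3, 197.1]), np.int32(1041), array([347, 180,  39,  35], dtype=int32)) [ 0.6058 -0.0724  0.136 ] [ 0.6173 -0.0839]
yellow (array([260.2,  82.4]), np.int32(248), array([251,  72,  20,  22], dtype=int32)) [0.5285 0.0398 0.154 ] [0.5306 0.0445]
yellow (array([199.6, 189.2]), np.int32(46), array([199, 177,   2,  29], dtype=int32)) [ 0.4636 -0.0349  0.154 ] [ 0.4525 -0.0453]
[253.24766224 241.95689442] [253.32991759 183.64030272]
[253.33127608 251.49119827] [253.42398067 189.03017329]
[[-7.9, 0.0, 59.2], np.float64(0.001)]
green [262.5 235.4] 31 [ 0.4145 -0.0391  0.136 ] ang 169.4 r 0.1968
yellow [313.6 201.5] 30 [ 0.494 -0.155  0.154] ang 214.9 r 0.139
brown [287.3 102.6] 68 [ 0.7303 -0.0927  0.15  ] ang 352.0 r 0.1235
brown [220.4 146.7] 16 [0.6193 0.0634 0.15  ] ang 85.4 r 0.1394
79.57762948283919
228.2 [[-127.3, 31.7, 144.3], np.float64(0.548)]
226.2 [[-124.6, 27.6, 144.3], np.float64(0.583)]
224.2 [[-121.9, 23.5, 144.3], np.float64(0.617)]
222.2 [[-119.0, 19.6, 144.3], np.float64(0.652)]
220.2 [[-116.0, 15.8, 144.3], np.float64(0.687)]
218.2 [[-112.8, 12.0, 144.3], np.float64(0.722)]
```

View pics/w5.png

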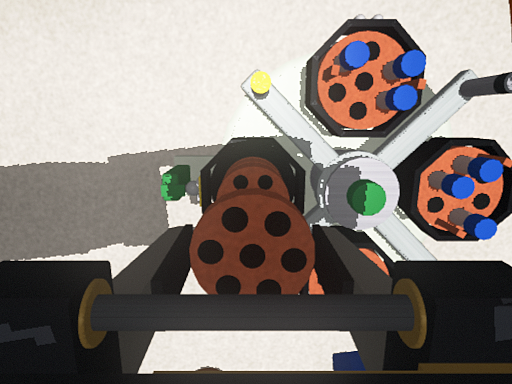

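Carousel still home (post_a at (260,82)); pile under the disc as expected. Settled, the disc sits about 2.5 mm towards tool −x; I correct for that. Top-view parallax says pile top ≈ 0.15.

Request:
play_rows(
  commands=[
    [[-2, 0, 10], 0],
    [[-5, 0, 25], 0],
    [[-5.4, 0, 40], 0],
    [[-5.4, 0, 52], 0],
    [[-5.4, 0, 62], 0],
    [[-5.4, 0, 70], 0],
    [[-5.4, 0, 75], 0],
    [[-5.4, 0, 78], 0],
    [[-5.4, 0, 80], 0],
    [[-5.4, 0, 80], 0],
  ],
  squeeze=8,
)

```text
time: 14.03
tcp_pos: [0.5057, -0.0551, 0.1793]
orientation: [[0.182, 0.983, 0.0], [0.983, -0.182, -0.0], [0.0, 0.0, -1.0]]
force: [0.5, -0.8, -0.8]
grip_width: 0.691
grip_force: 8.0
```

Request:
play_rows(
  commands=[
    [[0, 0, 0.4], 0],
    [[0, 0, 0.8], 0],
    [[0, 0, 1.2], 0],
    [[0, 0, 1.6], 0],
    [[0, 0, 2], 0],
    [[0, 0, 2.4], 0],
    [[0, 0, 2.8], 0],
    [[0, 0, 3.2], 0],
    [[0, 0, 3.6], 0],
    [[0, 0, 4], 0],
  ],
)

```text
time: 14.87
tcp_pos: [0.5056, -0.0551, 0.1753]
orientation: [[0.182, 0.983, -0.0], [0.983, -0.182, 0.0], [0.0, -0.0, -1.0]]
force: [-0.7, -0.6, -1.3]
grip_width: 0.694
grip_force: 8.0
```

Request:
play_rows(
  commands=[
    [[0, 0, 0.5], 0],
    [[0, 0, 1], 0],
    [[0, 0, 1.5], 0],
    [[0, 0, 2], 0],
    [[0, 0, 2.5], 0],
    [[0, 0, 3], 0],
    [[0, 0, 3.5], 0],
    [[0, 0, 4], 0],
    [[0, 0, 4.5], 0],
    [[0, 0, 5], 0],
  ],
)

```text
time: 15.7
tcp_pos: [0.5056, -0.0551, 0.1703]
orientation: [[0.182, 0.983, -0.0], [0.983, -0.182, -0.0], [-0.0, -0.0, -1.0]]
force: [-0.2, -0.2, -0.6]
grip_width: 0.693
grip_force: 8.0
```

Request:
play_rows(
  commands=[
    [[0, 0, 0.4], 0],
    [[0, 0, 0.8], 0],
    [[0, 0, 1.2], 0],
    [[0, 0, 1.6], 0],
    [[0, 0, 2], 0],
    [[0, 0, 2.4], 0],
    [[0, 0, 2.8], 0],
    [[0, 0, 3.2], 0],
    [[0, 0, 3.6], 0],
    [[0, 0, 4], 0],
  ],
)

```text
time: 16.53
tcp_pos: [0.5056, -0.0551, 0.1663]
orientation: [[0.182, 0.983, 0.0], [0.983, -0.182, 0.0], [0.0, -0.0, -1.0]]
force: [-0.2, 0.5, -1.6]
grip_width: 0.693
grip_force: 8.0
```

Request:
play_rows(
  commands=[
    [[0, 0, 0.4], 0],
    [[0, 0, 0.8], 0],
    [[0, 0, 1.2], 0],
    [[0, 0, 1.6], 0],
    [[0, 0, 2], 0],
    [[0, 0, 2.4], 0],
    [[0, 0, 2.8], 0],
    [[0, 0, 3.2], 0],
    [[0, 0, 3.6], 0],
    [[0, 0, 4], 0],
  ],
)

```text
time: 17.37
tcp_pos: [0.5056, -0.0551, 0.1623]
orientation: [[0.182, 0.983, -0.0], [0.983, -0.182, 0.0], [0.0, -0.0, -1.0]]
force: [-0.0, -0.0, -1.3]
grip_width: 0.694
grip_force: 8.0
```

Request:
play_rows(
  commands=[
    [[0, 0, 0.4], 0],
    [[0, 0, 0.8], 0],
    [[0, 0, 1.2], 0],
    [[0, 0, 1.6], 0],
    [[0, 0, 2], 0],
    [[0, 0, 2.4], 0],
    [[0, 0, 2.8], 0],
    [[0, 0, 3.2], 0],
    [[0, 0, 3.6], 0],
    [[0, 0, 4], 0],
  ],
)

```text
time: 18.2
tcp_pos: [0.5056, -0.0551, 0.1583]
orientation: [[0.182, 0.983, 0.0], [0.983, -0.182, -0.0], [-0.0, 0.0, -1.0]]
force: [-0.5, 0.3, -1.7]
grip_width: 0.692
grip_force: 8.0
```

Request:
play_rows(
  commands=[
    [[0, 0, 0.4], 0],
    [[0, 0, 0.8], 0],
    [[0, 0, 1.2], 0],
    [[0, 0, 1.6], 0],
    [[0, 0, 2], 0],
    [[0, 0, 2.4], 0],
    [[0, 0, 2.8], 0],
    [[0, 0, 3.2], 0],
    [[0, 0, 3.6], 0],
    [[0, 0, 4], 0],
  ],
)

```text
time: 19.03
tcp_pos: [0.5056, -0.0551, 0.1543]
orientation: [[0.182, 0.983, -0.0], [0.983, -0.182, 0.0], [0.0, -0.0, -1.0]]
force: [0.3, -0.5, -0.9]
grip_width: 0.693
grip_force: 8.0
```

Request:
play_rows(
  commands=[
    [[0, 0, 0.4], 0],
    [[0, 0, 0.8], 0],
    [[0, 0, 1.2], 0],
    [[0, 0, 1.6], 0],
    [[0, 0, 2], 0],
    [[0, 0, 2.4], 0],
    [[0, 0, 2.8], 0],
    [[0, 0, 3.2], 0],
    [[0, 0, 3.6], 0],
    [[0, 0, 4], 0],
  ],
)

```text
time: 19.87
tcp_pos: [0.5056, -0.0551, 0.1503]
orientation: [[0.182, 0.983, -0.0], [0.983, -0.182, 0.0], [0.0, -0.0, -1.0]]
force: [-1.0, -0.9, -1.9]
grip_width: 0.697
grip_force: 8.0
```

Request:
play_rows(
  commands=[
    [[0, 0, 0.4], 0],
    [[0, 0, 0.8], 0],
    [[0, 0, 1.2], 0],
    [[0, 0, 1.6], 0],
    [[0, 0, 2], 0],
    [[0, 0, 2.4], 0],
    [[0, 0, 2.8], 0],
    [[0, 0, 3.2], 0],
    [[0, 0, 3.6], 0],
    [[0, 0, 4], 0],
  ],
)

```text
time: 20.7
tcp_pos: [0.5057, -0.0551, 0.1475]
orientation: [[0.182, 0.983, 0.0], [0.983, -0.182, 0.0], [0.0, 0.0, -1.0]]
force: [-4.7, 1.0, 14.0]
grip_width: 0.691
grip_force: 8.2
```

Contact: 14 N. Ease off ~1 mm, then open gently.

Request:
play_rows(
  commands=[
    [[0, 0, -0.4], 0],
    [[0, 0, -0.7], 0],
    [[0, 0, -0.9], 0],
    [[0, 0, -0.9], 0],
    [[0, 0, -0.9], 0],
    [[0, 0, -0.9], 0],
    [[0, 0, -0.9], 0],
    [[0, 0, -0.9], 0],
    [[0, 0, -0.9], 0],
    [[0, 0, -0.9], 0],
  ],
)

```text
time: 21.53
tcp_pos: [0.5056, -0.0551, 0.1475]
orientation: [[0.182, 0.983, 0.0], [0.983, -0.182, 0.0], [0.0, 0.0, -1.0]]
force: [-2.7, 1.4, 6.3]
grip_width: 0.694
grip_force: 8.2
```

Request:
play_rows(
  commands=[
    [[0, 0, -0.3], 0],
    [[0, 0, -0.3], 0],
    [[0, 0, -0.3], 0],
    [[0, 0, -0.3], 0],
    [[0, 0, -0.3], 0],
    [[0, 0, -0.3], 0],
    [[0, 0, -0.3], 0],
    [[0, 0, -0.3], 0],
    [[0, 0, -0.3], 0],
    [[0, 0, -0.3], 0],
  ],
  hand=0.1,
)

```text
time: 22.37
tcp_pos: [0.5056, -0.0551, 0.1476]
orientation: [[0.182, 0.983, 0.0], [0.983, -0.182, -0.0], [-0.0, 0.0, -1.0]]
force: [-0.6, 0.5, -0.4]
grip_width: 0.901
grip_force: 0.0
```

Run:
```python
from h import *
im,c=grab('wrist','w6.png'); s=bot.state(); print(s['time'],s['tcp_pos'],s['force'],s['grip_width'])
tp=s['tcp_pos'];R=s['orientation']
t=np.array([.5053,-.0566,.1445+.016]); print('bucket axis at disc top',proj(c,t), 'edge +x',proj(c,t+R@[.032,0,0]),'bottom edge',proj(c,t+R@[.032,0,.016]))
```

```text
22.4167 [ 0.50560027 -0.05508936  0.14754282] [ 0.73256304 -0.60565146  1.0847951 ] 0.8960061837618064
bucket axis at disc top [253.17017591 254.30549775] edge +x [253.27144447 192.17330139] bottom edge [253.1652629  185.38756995]
```

View pics/w6.png

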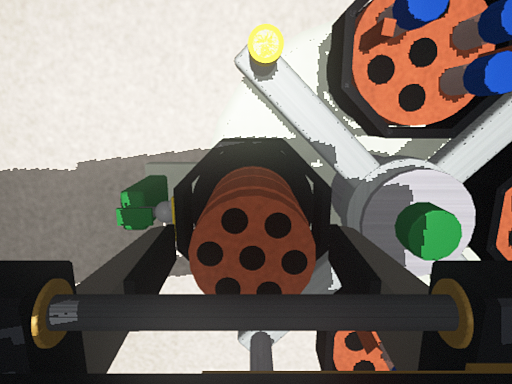

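Disc lies on the pile, centre hole (252,257) versus the axis at (253,254), so under 2 mm off. Retreat straight up.

Request:
play_rows(
  commands=[
    [[0, 0, -3], 0],
    [[0, 0, -8], 0],
    [[0, 0, -16], 0],
    [[0, 0, -28], 0],
    [[0, 0, -45], 0],
    [[0, 0, -65], 0],
    [[0, 0, -85], 0],
    [[0, 0, -100], 0],
    [[0, 0, -100], 0],
    [[0, 0, -100], 0],
  ],
)

```text
time: 23.25
tcp_pos: [0.5061, -0.0552, 0.2486]
orientation: [[0.182, 0.983, 0.002], [0.983, -0.182, -0.0], [0.0, 0.002, -1.0]]
force: [0.8, 0.2, 0.2]
grip_width: 0.898
grip_force: 0.0
```

Run:
```python
from m import *
im,c=grab('wrist','w7.png'); s=bot.state(); print(s['time'],s['tcp_pos'],s['grip_width'])
for b in blobs(im,(20,120,100),(34,255,255),40): print(b,ray(c,*b[0],.154).round(4))
R=s['orientation'];t=np.array([.5053,-.0566,.161]); print(proj(c,t),proj(c,t+R@[.032,0,0]))
hsv=cv2.cvtColor(im,cv2.COLOR_RGB2HSV); m=cv2.inRange(hsv,np.array((0,0,0)),np.array((180,255,60)))
n,l,st,ce=cv2.connectedComponentsWithStats(m)
for i in range(1,n):
    if 60<st[i,4]<400: print('dark',ce[i].round(1),st[i,4],ray(c,*ce[i],.161)[:2].round(4))
```

```text
23.3 [ 0.50547921 -0.05509499  0.24756305] 0.8999703898757982
(array([258.6,  72.5]), np.int32(163), array([249,  61,  21,  23], dtype=int32)) [0.5282 0.0396 0.154 ]
(array([196.3, 187.7]), np.int32(55), array([195, 172,   3,  31], dtype=int32)) [ 0.4633 -0.0375  0.154 ]
(array([ 35.4, 316.2]), np.int32(46), array([ 33, 310,   6,  14], dtype=int32)) [ 0.2973 -0.1254  0.154 ]
[251.83474854 203.29051575] [251.85853152 163.14872639]
dark [376.5  40.4] 159 [0.6139 0.0448]
dark [366.3  72.6] 264 [0.6047 0.0246]
dark [504.   75.9] 221 [0.7029 0.0042]
dark [338.1  84.1] 254 [0.5836 0.0205]
dark [321.1 111. ] 253 [0.5688 0.0038]
dark [359.9 103. ] 238 [0.5978 0.0043]
dark [506.5 202.7] 307 [ 0.7043 -0.0929]
dark [239.7 180.8] 201 [ 0.4993 -0.037 ]
dark [266.6 183.7] 204 [ 0.5196 -0.0431]
dark [487.1 196.9] 206 [ 0.6892 -0.0853]
dark [439.6 200.5] 200 [ 0.6521 -0.0814]
dark [224.3 202. ] 194 [ 0.484  -0.0516]
dark [250.7 204.8] 197 [ 0.5042 -0.0576]
dark [277.2 207.6] 198 [ 0.5245 -0.0637]
dark [235.3 225.2] 184 [ 0.4889 -0.0721]
dark [261.4 227.9] 186 [ 0.5091 -0.0782]
dark [324.1 278.6] 117 [ 0.5531 -0.132 ]
```

Disc centre hole at (0.5042,-0.0576) against the axis at (0.5053,-0.0566): 1.5 mm off. The carousel is still home (post_a unchanged).

```bash
python3 -c "
from h import *
print(job.job_done())"
```

```text
the job is handed in; nothing more can be done
None
```

The job is handed in: the carousel is in its detent with the pile bucket at the pointer, and the brown disc is let go on the pile, measured about 1.5 mm off the bucket's axis (peak wrist force about 14 N on touching the pile); the hand-in gave no verdict.

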